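# Fish the dropped chuck ring out from under the tube shelf

## Task

The drill's steel chuck ring has skidded under the low clear shelf that carries the tube rack. Take the flat telescopic hook from its rest, slide it in under the shelf with its tip lightly on the bench, reach in behind the ring and drag it out into the open; then lay the hook back on its rest and put the ring in the steel tray. Go in gently: do not lean on the bench or ram the shelf with the hook, and leave everything else where it stands.

Things in the scene. Friction and masses are not known exactly. Their poses are not given: they have to be found in the camera images.
- table: the flat grey bench top; its surface is at height 0 everywhere
- shelf: low clear acrylic shelf, fixed, 400 mm (x) by 150 mm (y), open front at its -y edge; origin on the bench under its centre. Free height underneath 36 mm, board 8 mm thick. Closed underneath at the rear by an upright panel, inner face at y = +64.5 mm. A fixed rack with one row of purple-capped tubes (x -125 to 125, y 36 to 72 mm, up to 166 mm above the bench) stands on its rear edge
- shelf_front (a point): middle of the shelf's front edge, on the bench; axes as the shelf's (+y goes in under it). A round leg 18 mm across stands at each end of the edge, centred 189 mm to either side and 11 mm in, so 360 mm are free between the two
- ring: steel chuck ring, 28 mm outside, 12 mm bore, 6 mm thick, 25 g, lying flat on the bench; starts under the shelf, 80 to 105 mm in from the front edge; origin in the centre of its underside
- hook: telescopic flat hook, 0.3 kg. Origin in the centre of its handle, a dark bar 120 (x) by 18 (y) by 22 mm (z), z up; it points along +x. Centre of mass 35 to 50 mm ahead of the origin. At the start it lies level in its rest. From the handle's front end a steel crank slants down to x = 90 mm, z = -44 mm; from there a flat strip, 12 mm wide and 3 mm thick, runs forward to the tip
- hook_neck (a point): front end of the handle (x = 60 mm, z = 0). The strip is pulled out of a sleeve (16 mm wide, ends at x = 190 mm) by a different length every time and holds there (it creeps only above 40 N): the tip is anywhere from x = 245 to 330 mm, not measured, to be felt for. The strip slopes 0.04 rad tip-down: handle level, the tip's underside hangs 51 to 55 mm below the handle's centre
- hook_butt (a point): middle of the rear end of the hook's handle (x = -60 mm). Shape of the tip, in the hook's frame: the last 10 mm of the strip are a flat arm reaching sideways to y = +52 mm, and a lip 8 mm wide (y 44 to 52 mm) comes 4 mm back from its end. With the strip's edge at y = +6 mm this makes a flat pocket 38 mm wide, open towards the handle
- rest: rest for the hook, fixed; origin on the bench under its middle. Two upright forks, 42 mm behind and 48 mm ahead of the origin along x, 8 mm thick and about 40 mm wide; fork floors 89 mm high, cheeks 13 mm higher, flared, about 26 mm apart at the bottom. 82 mm are free for fingers between the forks. The hook lies in it along x, tip to +x
- rest_seat (a point): where the origin of the hook's handle is when it lies in the rest (100 mm above the bench); axes as the rest
- tray: loose shallow steel tray, 130 mm (x) by 90 mm (y) by 14 mm high, walls and floor 3 mm, 0.35 kg, open on top; origin under its centre
- cap_a: loose purple tube cap, 35 mm across, 14 mm high; a bystander
- cap_b: another such cap; a bystander
- tweezers: steel tweezers lying on the bench, 130 mm long, 5 mm high; a bystander
- single_tube: a purple-capped tube upright in a round white foot, 60 mm across, 148 mm high; a bystander
- bur_case: flat case of burs, 50 by 80 by 21 mm; a bystander
- bone_dish: small glass dish, 80 mm across, 14 mm high; a bystander
- bone: bone sample about 45 mm long, 19 mm high; a bystander
- bleach: white bottle, 68 mm across, 180 mm high; a bystander
Mind the look-alikes: they are no part of the job. What is shaped like the rest but red is not meant. Of the things that look like the tray, the larger one is meant.

How it is judged:
By the outcome, as a careful person would: the job done as asked, in the order asked, and still so for the second after the job is handed in, with the robot touching nothing.
It also fails if it takes over 72 s, if anything falls off the work surface, if the arm or the gripper's body presses on something with over 40 N, if the wrist force passes 120 N, or if a joint passes its speed limit or range.

## Robot

A 6-joint arm with a two-finger parallel gripper is mounted at the origin on the work surface. World frame = base frame: x ahead of the robot, y to its left, z up, the work surface at z = 0. Lengths are in m, angles in rad, forces in N, time in s.
With the tool pointing down it reaches from about 0.35 to 0.925 m from the base axis. Payload 6.4 kg.
Tool frame: the origin (TCP) lies midway between the tips of the shut fingers; the grasp point (between the pads) lies 19 mm behind it (robot.grip_point_offset is the distance from the TCP to the grasp point, in m); z points along the fingers, y is the direction in which the jaws open and shut (so a half turn about z gives the same grasp; the last joint's range is limited). The gripper opens to 94 mm and grips with 3 to 60 N. Pads are 16 mm wide; open, the fingers measure 119 mm over their backs; the gripper's body (75 mm by 177 mm) begins 78 mm behind the grasp point.
Start: joints at [-1.357, 0.245, 1.558, -0, 1.339, -0.174], TCP at [0.246, -0.602, 0.205] pointing down, gripper open.
Joint ranges: [-3.13, 3.13], [-1.02, 2.26], [0.13, 2.54], [-0.95, 4.09], [0.21, 2.88], [-2.74, 2.74]. Speed limits (rad/s): [2.57, 2.57, 3.14, 3.14, 3.14, 3.14].

## Interface

Orientations are given as a unit quaternion [w, x, y, z].
In Python, from cell import robot gives the robot as it stands. The module is installed in compiled form; this text tells all that it offers.
- The arm moves only by the tool jog_arm, never from a script. Its arguments are lists of equal length, an entry for each row: "linear": the shift along the tool's x, y, z each as a share of 0.2 m, from -1 to 1, a list of three; "dr": the turn, a rotation vector about the tool's x, y, z each as a share of 360 degrees, from -1 to 1, a list of three; "claw": the closure, from -1 (fully open) to 1 (shut). In form: {"linear": [[dx, dy, dz], ...], "dr": [[ax, ay, az], ...], "claw": [claw, ...]}. A call has 1 to 8 rows; each row is the pose to reach, as a shift and turn from the pose commanded when the call began, along the tool's axes at that moment, turning the shorter way round; what a row does not reach only later rows make up. A row lasts 1/10 s, in which the tool goes at most 50 mm and 8.59 degrees, less where a joint would pass 70% of its speed; a pose out of reach is approached as far as the arm can. A call with a number of a shift or a turn outside -1 to 1 is refused whole. A call with a gripper value outside its range is refused whole. The fingers move at their own pace and stop on an object; "squeeze" is the grip in N (left out, the last holds). Time passes only in rows, so rows that repeat a pose let the fingers close. It gives the time, the measured TCP pose, the force and the opening at its end, in the units of the state.
- robot.observe(): the state, without advancing time (a new reading comes with each control period).
- robot.snapshot(name): name is "scene" or "top"; returns the picture (420x560x3 uint8, red, green, blue); there is no depth.
- robot.calibration(name): a dict with "vertical_fov" (degrees; the focal length in pixels is half the picture's height over the tangent of half this angle, whatever the lens; pixels are square), "cx", "cy" (the principal point, pixels), "extrinsics" (4x4, takes a point from camera to world coordinates). Camera axes: x right, y up, looking along -z (the intrinsics and any distortion apply to the point x, -y, -z); pixel columns grow to the right and rows downward; lengths in m; the calibration is good to about 2 mm. A picture is of the moment at which its call begins. calibration takes no time and is no camera call.
- robot.sign_off(): hands the job in, once; it reports no verdict.
The state is a dict: "clock": time; "joints": joint angles; "joint_vel": joint speeds; "joint_torque": joint torques, N m; "position": TCP position; "tcp_rot": TCP orientation; "ft_force": force on the tool from outside, world axes, zero at the start; "ft_torque": the same for the moment, N m; "gripper_width": opening from 0.0 (shut) to 1.0 (fully open).
Only numpy, scipy, OpenCV 4.12 (cv2) and the standard library are available. Lean on these libraries where they do the work, as an engineer would, in place of code of your own. Each camera call takes 0.05 s, during which the arm holds its last target. There are 200 camera calls.

## Working session

There is one attempt and no reset: what is moved stays moved. The work goes in short steps, Python scripts to look and compute and a tool call to move; the robot and the scene stay as the last step left them, time stands still between calls to the robot, and variables do not carry over. Pictures are saved under pics/ and viewed, about 8 in all and at most 12, crops included, and the job is handed in when it is done.

Besides the shell and the picture viewer there is one more tool, called after ">>>" as name(argument=value, ...), one argument or row to a line, values as JSON. jog_arm: Moves the arm, as the interface text tells. Its arguments: {"type":"object","properties":{"linear":{"type":"array","items":{"type":"array","items":{"type":"number"}}},"dr":{"type":"array","items":{"type":"array","items":{"type":"number"}}},"claw":{"type":"array","items":{"type":"number"}},"squeeze":{"type":"number"}},"required":["linear","dr","claw"]}

```bash
mkdir -p pics
python3 - <<'E'
from cell import robot
import cv2,numpy as np
for n in("scene","top"):
    im=robot.snapshot(n); cv2.imwrite(f"pics/{n}0.png",im[:,:,::-1])
    c=robot.calibration(n); print(n,c)
print(robot.observe(), robot.grip_point_offset)
a=cv2.imread("pics/scene0.png");b=cv2.imread("pics/top0.png")
E
```

```text
scene {'vertical_fov': 54.46587337902124, 'cx': 280.5684988665999, 'cy': 207.9730074972066, 'extrinsics': array([[-0.76666461, -0.48194469,  0.42421067,  1.05014237],
       [ 0.64183684, -0.55836144,  0.52562151,  0.52826083],
       [-0.01645762,  0.67524944,  0.73740581,  0.95180809],
       [ 0.        ,  0.        ,  0.        ,  1.        ]])}
top {'vertical_fov': 42.80804933211949, 'cx': 285.6821220376675, 'cy': 203.40404594079223, 'extrinsics': array([[ 0.01092414,  0.99118028, -0.13206938,  0.31485952],
       [-0.99993356,  0.01131437,  0.00220467, -0.10390568],
       [ 0.00367951,  0.13203652,  0.99123802,  1.7979045 ],
       [ 0.        ,  0.        ,  0.        ,  1.        ]])}
{'clock': 0.1, 'joints': array([-1.35712491e+00,  2.45763532e-01,  1.55884197e+00,  5.80243299e-06,
        1.33869324e+00, -1.74108085e-01]), 'joint_vel': array([-0.00072526, -0.00243597, -0.00355644,  0.00190606, -0.00103186,
       -0.00151775]), 'joint_torque': array([ 1.04428374e-03, -4.16917205e+01, -3.15524125e+01,  6.86967443e-02,
        3.09454207e-02, -5.60465764e-05]), 'position': array([ 0.24567699, -0.60122102,  0.20447016]), 'tcp_rot': array([-8.52931362e-04,  9.81261966e-01,  1.92676479e-01, -1.40512011e-05]), 'ft_force': array([-0.51827284, -0.90027763,  0.21876767]), 'ft_torque': array([ 0.00673995, -0.0103565 , -0.03472628]), 'gripper_width': 1.0000791514269294} 0.0188
```

View pics/scene0.png

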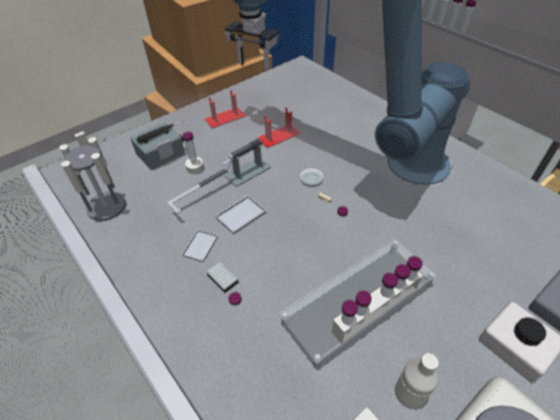

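View pics/top0.png

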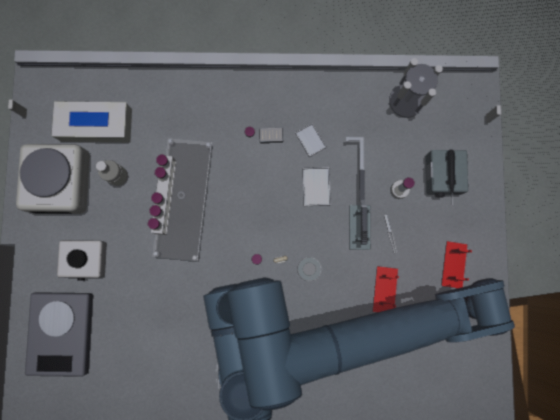

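The top view shows the shelf at (155-211,140-260) with the ring through the acrylic at (181,195). The hook lies in the grey-green rest at (360,228), with its tip at (348-363,140), and the decoy rests are red. There are two trays: (316,187) is larger and (311,140) is smaller and tilted. I'll confirm these in one enlarged crop.

```bash
cat > h.py <<'E'
from cell import robot
import cv2,numpy as np
def px2w(n,u,v,z):
    c=robot.calibration(n);E=c["extrinsics"];f=210/np.tan(np.radians(c["vertical_fov"])/2)
    d=E[:3,:3]@np.array([(u-c["cx"])/f,-(v-c["cy"])/f,-1]);o=E[:3,3]
    return o+d*(z-o[2])/d[2]
def w2px(n,p):
    c=robot.calibration(n);E=c["extrinsics"];f=210/np.tan(np.radians(c["vertical_fov"])/2)
    q=E[:3,:3].T@(np.array(p)-E[:3,3]);return c["cx"]-f*q[0]/q[2],c["cy"]+f*q[1]/q[2]
def crop(n,name,u0,v0,u1,v1,k):
    im=robot.snapshot(n)[v0:v1,u0:u1,::-1]
    im=cv2.resize(im,None,fx=k,fy=k,interpolation=cv2.INTER_CUBIC)
    for u in range((u0+9)//10*10,u1,10):
        cv2.line(im,((u-u0)*k,0),((u-u0)*k,5 if u%50 else 14),(0,255,255),1)
    for v in range((v0+9)//10*10,v1,10):
        cv2.line(im,(0,(v-v0)*k),(5 if v%50 else 14,(v-v0)*k),(0,255,255),1)
    if name: cv2.imwrite("pics/"+name+".png",im)
    return im
E
python3 - <<'E'
from h import *
a=crop("top",None,145,130,220,270,4);b=crop("top",None,290,130,400,270,4)
cv2.imwrite("pics/c1.png",np.hstack([a,b]))
E
```

```text
(no output)
```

View pics/c1.png

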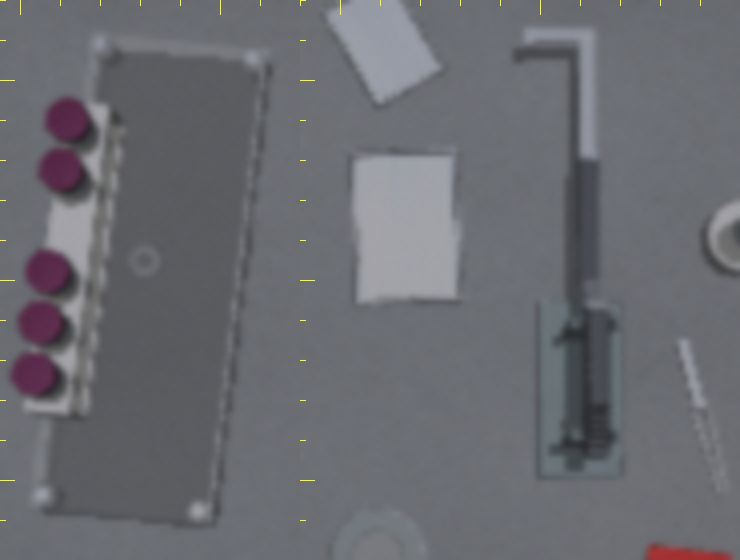

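Run:
```python
from h import *
L=lambda x,y,z:px2w("top",145+x/4,130+y/4,z); R=lambda x,y,z:px2w("top",290+(x-300)/4,130+y/4,z)
np.set_printoptions(precision=4,suppress=True)
for n,p in dict(legF1=L(253,59,.044),legF2=L(200,511,.044),legB1=L(101,44,.044),legB2=L(42,495,.044),ring=L(145,261,.004),
 restC=R(580,390,.003),restTL=R(538,302,.003),restBR=R(622,478,.003),hfront=R(597,310,.111),hrear=R(597,457,.111),
 tipTop=R(570,28,.05),stripR=R(597,100,.052),stripR2=R(597,40,.05),armend=R(524,34,.05),trayC=R(406,227,.014),trTL=R(353,155,.014),trTR=R(457,152,.014),trBL=R(358,301,.014),trBR=R(459,299,.014),capb=R(0,0,0)).items(): print(n,p)
f=(L(253,59,.044)+L(200,511,.044))/2; d=L(253,59,.044)-L(200,511,.044); print("shelf legs",f,np.hypot(*d[:2]),np.degrees(np.arctan2(d[1],d[0])))
```

```text
legF1 [0.7438 0.1537 0.044 ]
legF2 [0.3666 0.1855 0.044 ]
legB1 [0.7551 0.2814 0.044 ]
legB2 [0.3782 0.3146 0.044 ]
ring [0.5777 0.2456 0.004 ]
restC [ 0.4751 -0.3586  0.003 ]
restTL [ 0.5493 -0.3236  0.003 ]
restBR [ 0.4018 -0.3932  0.003 ]
hfront [ 0.5293 -0.3572  0.111 ]
hrear [ 0.4128 -0.3563  0.111 ]
tipTop [ 0.7748 -0.3458  0.05  ]
stripR [ 0.713  -0.3676  0.052 ]
stripR2 [ 0.7648 -0.3683  0.05  ]
armend [ 0.7692 -0.3073  0.05  ]
trayC [ 0.6104 -0.2112  0.014 ]
trTL [ 0.6717 -0.1661  0.014 ]
trTR [ 0.6753 -0.2542  0.014 ]
trBL [ 0.547  -0.1711  0.014 ]
trBR [ 0.5497 -0.2559  0.014 ]
capb [0.8069 0.1385 0.    ]
shelf legs [0.5552 0.1696 0.044 ] 0.3784888393377338 -4.823142528595114
```

The crop confirms the picks:
- **Ring:** through the acrylic at (181,195), world (0.578, 0.246). That is about 89 mm in from the front edge, at shelf x ≈ +16 mm.
- **Tray:** the larger one at (316,187), not the tilted one at (311,140).
- **Rest:** the grey-green one at (360,227), with the hook in it. The red ones are decoys.

The hook tip shows at about x ≈ 0.30 m in the hook frame. Next I move above the handle.

>>> jog_arm(
  linear=[
    [0.805, -0.33, 0],
    [0.805, -0.33, 0],
    [0.805, -0.33, 0],
    [0.805, -0.33, 0],
  ],
  dr=[
    [0, 0, 0],
    [0, 0, 0],
    [0, 0, 0],
    [0, 0, 0],
  ],
  claw=[-0.4, -0.4, -0.4, -0.4],
)

```text
clock: 0.6
position: [0.372, -0.4769, 0.2052]
tcp_rot: [-0.001, 0.981, 0.194, 0.0]
ft_force: [-0.3, -0.0, 0.0]
gripper_width: 0.714
```

>>> jog_arm(
  linear=[
    [0.805, -0.33, 0],
    [0.805, -0.33, 0],
    [0.805, -0.33, 0],
    [0.805, -0.33, 0],
    [0.805, -0.33, 0],
    [0.805, -0.33, 0],
  ],
  dr=[
    [0, 0, 0.0617],
    [0, 0, 0.0617],
    [0, 0, 0.0617],
    [0, 0, 0.0617],
    [0, 0, 0.0617],
    [0, 0, 0.0617],
  ],
  claw=[-0.4, -0.4, -0.4, -0.4, -0.4, -0.4],
)

```text
clock: 1.2
position: [0.494, -0.3575, 0.2052]
tcp_rot: [0.0, 1.0, 0.001, -0.0]
ft_force: [0.2, 0.1, 0.4]
gripper_width: 0.698
```

Run:
```python
from h import *
o=robot.observe();print(o["clock"],o["position"],o["tcp_rot"],o["joints"],o["ft_force"])
a=crop("scene","s1",160,60,320,260,3)
```

```text
1.2 [ 0.49398417 -0.35753476  0.20522347] [ 1.89415276e-05  9.99999734e-01  6.76147763e-04 -2.74656533e-04] [-8.12025647e-01  1.53121842e-01  1.66443085e+00 -4.38162923e-04
  1.32439015e+00  7.57525335e-01] [0.15506423 0.14531802 0.43973325]
```

View pics/s1.png

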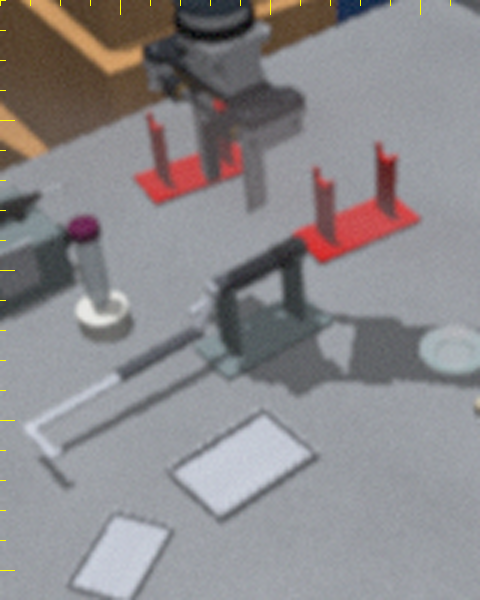

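The gripper is above the rest, and the hook is undisturbed with its tip corner at (168,203). I'll cross-check the top-view positions against this camera.

Run:
```python
from h import *
for n,p in dict(tcp=[.494,-.3575,.205],handrear=[.413,-.357,.111],handfront=[.533,-.357,.111],tip=[.775,-.366,.05],tip2=[.775,-.31,.05],rest1=[.5493,-.3236,.003],tray=[.6717,-.1661,.014]).items():
    u,v=w2px("scene",p); print(n,u,v,"crop",(u-160)*3,(v-60)*3)
```

```text
tcp 238.2562784059406 123.79640506861904 crop 234.76883521782182 191.3892152058571
handrear 260.7383953386416 137.6571557543727 crop 302.21518601592487 232.9714672631181
handfront 231.19234579096167 153.0006871833749 crop 213.577037372885 279.0020615501247
tip 167.06958037200857 200.48257375270188 crop 21.20874111602572 421.4477212581056
tip2 176.33492452458285 210.74021754169 crop 49.00477357374854 452.22065262507
rest1 236.41155099090878 185.06601400688936 crop 229.23465297272634 375.1980420206681
tray 233.5996196543032 229.14907873150736 crop 220.79885896290963 507.4472361945221
```

>>> jog_arm(
  linear=[
    [0, 0, 0.2],
    [0, 0, 0.4],
    [0, 0, 0.55],
    [0, 0, 0.62],
    [0, 0, 0.62],
  ],
  dr=[
    [0, 0, 0],
    [0, 0, 0],
    [0, 0, 0],
    [0, 0, 0],
    [0, 0, 0],
  ],
  claw=[-0.4, -0.4, -0.4, -0.4, -0.4],
  squeeze=40,
)

```text
clock: 1.75
position: [0.4922, -0.3577, 0.0794]
tcp_rot: [-0.001, 1.0, -0.001, -0.002]
ft_force: [-0.4, -0.9, 1.6]
gripper_width: 0.703
```

>>> jog_arm(
  linear=[
    [0, 0, 0],
    [0, 0, 0],
    [0, 0, 0],
    [0, 0, 0],
    [0, 0, 0],
    [0, 0, 0],
    [0, 0, 0],
    [0, 0, 0],
  ],
  dr=[
    [0, 0, 0],
    [0, 0, 0],
    [0, 0, 0],
    [0, 0, 0],
    [0, 0, 0],
    [0, 0, 0],
    [0, 0, 0],
    [0, 0, 0],
  ],
  claw=[1, 1, 1, 1, 1, 1, 1, 1],
  squeeze=40,
)

```text
clock: 2.55
position: [0.4941, -0.3573, 0.0817]
tcp_rot: [-0.0, 1.0, 0.0, 0.0]
ft_force: [-0.3, 4.3, 4.3]
gripper_width: 0.19
```

>>> jog_arm(
  linear=[
    [0, 0, -0.03],
    [0, 0, -0.08],
    [0, 0, -0.16],
    [0, 0, -0.26],
    [0, 0, -0.38],
    [0, 0, -0.45],
    [0, 0, -0.45],
    [0, 0, -0.45],
  ],
  dr=[
    [0, 0, 0],
    [0, 0, 0],
    [0, 0, 0],
    [0, 0, 0],
    [0, 0, 0],
    [0, 0, 0],
    [0, 0, 0],
    [0, 0, 0],
  ],
  claw=[1, 1, 1, 1, 1, 1, 1, 1],
)

```text
clock: 3.35
position: [0.4938, -0.3577, 0.1713]
tcp_rot: [-0.0, 1.0, 0.0, -0.0]
ft_force: [0.3, -0.0, -3.4]
gripper_width: 0.191
```

Run:
```python
from h import *
o=robot.observe();print(o["clock"],o["position"],o["tcp_rot"],o["ft_force"],o["ft_torque"])
```

```text
3.35 [ 0.49378073 -0.35769457  0.17131992] [-6.00981527e-06  9.99999995e-01  4.57659097e-05 -8.96141525e-05] [ 0.28311851 -0.02199554 -3.44170155] [ 0.05921042  0.15953898 -0.01106251]
```

>>> jog_arm(
  linear=[
    [0.015, -0.024, 0],
    [0.047, -0.07, 0],
    [0.094, -0.14, 0],
    [0.156, -0.235, 0],
    [0.219, -0.33, 0],
    [0.266, -0.4, 0],
    [0.297, -0.446, 0],
    [0.3125, -0.47, 0],
  ],
  dr=[
    [0, 0, -0.006],
    [0, 0, -0.018],
    [0, 0, -0.035],
    [0, 0, -0.059],
    [0, 0, -0.083],
    [0, 0, -0.1],
    [0, 0, -0.112],
    [0, 0, -0.118],
  ],
  claw=[1, 1, 1, 1, 1, 1, 1, 1],
)

```text
clock: 4.15
position: [0.5564, -0.2621, 0.1699]
tcp_rot: [-0.001, 0.931, 0.364, -0.001]
ft_force: [-1.1, 0.2, -3.2]
gripper_width: 0.189
```

>>> jog_arm(
  linear=[
    [0.027, -0.007, 0],
    [0.082, -0.02, 0],
    [0.164, -0.04, 0],
    [0.274, -0.0675, 0],
    [0.384, -0.0945, 0],
    [0.466, -0.115, 0],
    [0.521, -0.128, 0],
    [0.548, -0.135, 0],
  ],
  dr=[
    [0, 0, -0.006],
    [0, 0, -0.018],
    [0, 0, -0.035],
    [0, 0, -0.059],
    [0, 0, -0.083],
    [0, 0, -0.1],
    [0, 0, -0.112],
    [0, 0, -0.1185],
  ],
  claw=[1, 1, 1, 1, 1, 1, 1, 1],
)

```text
clock: 4.95
position: [0.6193, -0.1691, 0.1709]
tcp_rot: [-0.0, 0.735, 0.678, -0.0]
ft_force: [0.0, -0.1, -3.6]
gripper_width: 0.186
```

Run:
```python
from h import *
o=robot.observe();print(o["clock"],o["position"],o["tcp_rot"],o["ft_force"],o["ft_torque"])
a=crop("top",None,145,125,345,255,4); cv2.imwrite("pics/t2.png",a)
```

```text
4.95 [ 0.61925496 -0.16908116  0.17091155] [-3.41924859e-04  7.35199897e-01  6.77850266e-01 -1.03260164e-04] [ 0.03743354 -0.09152319 -3.62369055] [-0.12307578 -0.03954342  0.00388353]
```

View pics/t2.png

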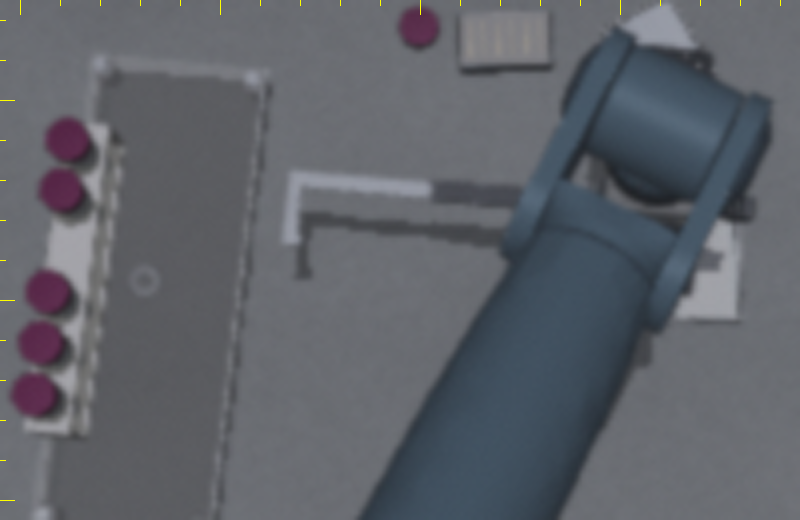

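The hook is held level and nearly square to the shelf. The arm's corner is at crop (289,172), arm end at (283-299,243), sleeve end at (432,190) and the ring is untouched at (145,281).

Run:
```python
from h import *
np.set_printoptions(precision=4,suppress=True)
T=lambda x,y,z:px2w("top",145+x/4,125+y/4,z)
t=T(289,172,.138);s=T(432,180,.146);s2=T(432,197,.146);e=T(284,243,.138);tl=T(303,180,.139)
print("tip corner",t,"sleeve end",s,s2,"armend",e)
tc=(t+T(289,188,.138))/2
print("tip len from sleeve",np.linalg.norm((tc-(s+s2)/2)[:2]))
o=robot.observe();g=np.array([.6193,-.1691]);d=tc[:2]-g
print("tip from grasp",d,np.hypot(*d),np.degrees(np.arctan2(d[1],d[0])))
print("strip heading",np.degrees(np.arctan2(*((T(303,180,.138)-T(425,187.5,.146))[[1,0]]))))
xs=np.array([.99646,-.0841]);ys=np.array([.0841,.99646]);F=np.array([.5543,.1586])
for n,p in dict(tip=tc,ring=T(145,281,.004)).items(): print(n,(p[:2]-F)@xs,(p[:2]-F)@ys)
```

```text
tip corner [0.6461 0.1093 0.138 ] sleeve end [ 0.6395 -0.0039  0.146 ] [ 0.6259 -0.0042  0.146 ] armend [0.5894 0.1117 0.138 ]
tip len from sleeve 0.11342395871989723
tip from grasp [0.0204 0.2782] 0.27898407535886344 85.8024611671625
strip heading 86.19506641848068
tip 0.08927789569095407 -0.04210531130027632
ring 0.015962825563590646 0.08867909567810116
```

>>> jog_arm(
  linear=[
    [0, 0, 0.1],
    [0, 0, 0.25],
    [0, 0, 0.42],
    [0, 0, 0.55],
    [0, 0, 0.61],
    [0, 0, 0.63],
    [0, 0, 0.63],
  ],
  dr=[
    [0, 0, 0],
    [0, 0, 0],
    [0, 0, 0],
    [0, 0, 0],
    [0, 0, 0],
    [0, 0, 0],
    [0, 0, 0],
  ],
  claw=[1, 1, 1, 1, 1, 1, 1],
)

```text
clock: 5.7
position: [0.6194, -0.1702, 0.0459]
tcp_rot: [0.0, 0.737, 0.676, 0.0]
ft_force: [-0.5, 0.3, -4.0]
gripper_width: 0.189
```

>>> jog_arm(
  linear=[
    [0, 0, 0.01],
    [0, 0, 0.02],
    [0, 0, 0.025],
    [0, 0, 0.025],
  ],
  dr=[
    [0, 0, 0],
    [0, 0, 0],
    [0, 0, 0],
    [0, 0, 0],
  ],
  claw=[1, 1, 1, 1],
)

```text
clock: 6.1
position: [0.6192, -0.1699, 0.0408]
tcp_rot: [0.0, 0.736, 0.677, 0.0]
ft_force: [-0.3, -0.4, -3.2]
gripper_width: 0.187
```

Run:
```python
from h import *
o=robot.observe();print(o["clock"],o["position"],o["tcp_rot"],o["ft_force"],o["ft_torque"])
```

```text
6.1 [ 0.61919413 -0.1698813   0.04077903] [2.12283433e-04 7.36406318e-01 6.76539492e-01 8.22855035e-05] [-0.29022467 -0.42345069 -3.23979846] [-0.05640922 -0.05075834  0.024044  ]
```

>>> jog_arm(
  linear=[
    [0, 0, 0.008],
    [0, 0, 0.015],
    [0, 0, 0.015],
    [0, 0, 0.015],
  ],
  dr=[
    [0, 0, 0],
    [0, 0, 0],
    [0, 0, 0],
    [0, 0, 0],
  ],
  claw=[1, 1, 1, 1],
)

```text
clock: 6.5
position: [0.619, -0.1698, 0.0373]
tcp_rot: [-0.0, 0.736, 0.677, -0.0]
ft_force: [-0.2, -0.8, -2.8]
gripper_width: 0.184
```

>>> jog_arm(
  linear=[
    [0, 0, 0.008],
    [0, 0, 0.01],
    [0, 0, 0.01],
    [0, 0, 0.01],
  ],
  dr=[
    [0, 0, 0],
    [0, 0, 0],
    [0, 0, 0],
    [0, 0, 0],
  ],
  claw=[1, 1, 1, 1],
)

```text
clock: 6.9
position: [0.6191, -0.1698, 0.0355]
tcp_rot: [-0.0, 0.736, 0.676, 0.0]
ft_force: [0.0, -0.3, -2.8]
gripper_width: 0.189
```

Run:
```python
from h import *
o=robot.observe();print(o["clock"],o["position"],o["tcp_rot"],o["ft_force"],o["ft_torque"])
```

```text
6.9 [ 0.61905291 -0.16983494  0.03546617] [-3.51331812e-05  7.36444771e-01  6.76497670e-01  2.64277393e-05] [ 0.03800152 -0.25724353 -2.80383891] [-0.11599888 -0.10670001 -0.00373007]
```

>>> jog_arm(
  linear=[
    [0, 0, 0.005],
    [0, 0, 0.005],
    [0, 0, 0.005],
    [0, 0, 0.005],
  ],
  dr=[
    [0, 0, 0],
    [0, 0, 0],
    [0, 0, 0],
    [0, 0, 0],
  ],
  claw=[1, 1, 1, 1],
)

```text
clock: 7.3
position: [0.6191, -0.1699, 0.0346]
tcp_rot: [0.0, 0.736, 0.677, 0.0]
ft_force: [0.1, -0.4, -3.0]
gripper_width: 0.187
```

Run:
```python
from h import *
o=robot.observe();print(o["clock"],o["position"],o["tcp_rot"],o["ft_force"],o["ft_torque"])
```

```text
7.3 [ 0.61912291 -0.16985509  0.03456036] [5.57846087e-05 7.36404757e-01 6.76541224e-01 4.94319883e-05] [ 0.12856159 -0.40917249 -3.01209652] [ 0.04915712 -0.07719547  0.00219067]
```

>>> jog_arm(
  linear=[
    [0, 0, 0.005],
    [0, 0, 0.005],
    [0, 0, 0.005],
    [0, 0, 0.005],
  ],
  dr=[
    [0, 0, 0],
    [0, 0, 0],
    [0, 0, 0],
    [0, 0, 0],
  ],
  claw=[1, 1, 1, 1],
)

```text
clock: 7.7
position: [0.6191, -0.1699, 0.0336]
tcp_rot: [0.0, 0.736, 0.677, 0.0]
ft_force: [-0.2, -0.5, -1.7]
gripper_width: 0.187
```

Run:
```python
from h import *
o=robot.observe();print(o["clock"],o["position"],o["tcp_rot"],o["ft_force"],o["ft_torque"])
```

```text
7.7 [ 0.61914122 -0.1699468   0.03358181] [1.01885019e-04 7.36434485e-01 6.76508859e-01 4.69421056e-05] [-0.22034352 -0.48000015 -1.66258956] [ 0.12063328 -0.04634682  0.00964379]
```

Light contact of about 1 N at TCP z = 0.034. I slide in along the shelf's axis, offset 8 mm further from the ring.

>>> jog_arm(
  linear=[
    [0.03, 0.02, 0],
    [0.1, 0.04, 0],
    [0.19, 0.04, 0],
    [0.28, 0.04, 0],
    [0.36, 0.04, 0],
    [0.4, 0.04, 0],
    [0.4, 0.04, 0],
  ],
  dr=[
    [0, 0, 0],
    [0, 0, 0],
    [0, 0, 0],
    [0, 0, 0],
    [0, 0, 0],
    [0, 0, 0],
    [0, 0, 0],
  ],
  claw=[1, 1, 1, 1, 1, 1, 1],
)

```text
clock: 8.4
position: [0.6337, -0.0888, 0.0333]
tcp_rot: [-0.0, 0.736, 0.677, 0.0]
ft_force: [0.1, 1.2, -2.9]
gripper_width: 0.188
```

Run:
```python
from h import *
o=robot.observe();print(o["clock"],o["position"],o["tcp_rot"],o["ft_force"],o["ft_torque"])
```

```text
8.4 [ 0.63365938 -0.08878154  0.03330635] [-4.77976870e-04  7.35761283e-01  6.77240795e-01  1.09992720e-04] [ 0.10229366  1.16789561 -2.90997416] [ 0.40420023 -0.11740393  0.01406874]
```

>>> jog_arm(
  linear=[
    [0.05, 0, 0],
    [0.14, 0, 0],
    [0.23, 0, 0],
    [0.3, 0, 0],
    [0.34, 0, 0],
    [0.36, 0, 0],
    [0.36, 0, 0],
  ],
  dr=[
    [0, 0, 0],
    [0, 0, 0],
    [0, 0, 0],
    [0, 0, 0],
    [0, 0, 0],
    [0, 0, 0],
    [0, 0, 0],
  ],
  claw=[1, 1, 1, 1, 1, 1, 1],
)

```text
clock: 9.1
position: [0.6398, -0.0182, 0.0333]
tcp_rot: [-0.0, 0.736, 0.677, 0.0]
ft_force: [-1.1, 0.4, -1.8]
gripper_width: 0.185
```

Run:
```python
from h import *
o=robot.observe();print(o["clock"],o["position"],o["tcp_rot"],o["ft_force"],o["ft_torque"])
a=crop("top",None,145,130,245,230,6); cv2.imwrite("pics/t3.png",a)
```

```text
9.1 [ 0.63981611 -0.01820755  0.03334682] [-3.21641916e-04  7.36205503e-01  6.76757962e-01  1.19032602e-04] [-1.12761289  0.38728315 -1.80943394] [ 0.40051182 -0.04123264 -0.00056308]
```

View pics/t3.png

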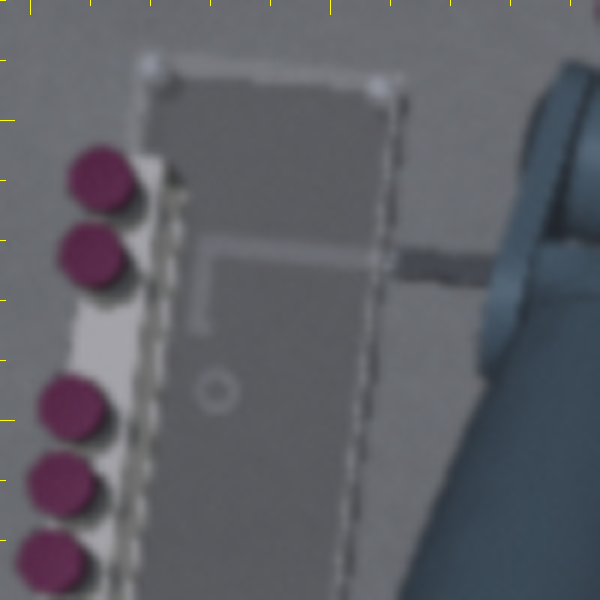

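Through the acrylic the arm runs from (202,240) to (190,330), with the ring at (217,390). The tip still needs to go about 16 mm deeper before I move sideways.

Run:
```python
from h import *
T=lambda x,y,z:px2w("top",145+x/6,130+y/6,z)
xs=np.array([.99646,-.0841]);ys=np.array([.0841,.99646]);F=np.array([.5543,.1586])
for n,p in dict(tip=T(200,238,.003),tipend=T(190,333,.003),lipback=T(213,325,.003),stripbot=T(230,258,.003),ring=T(217,390,.005),ringL=T(195,390,.005)).items(): print(n,((p[:2]-F)@xs).round(4),((p[:2]-F)@ys).round(4))
o=robot.observe()
```

```text
tip 0.1026 0.1094
tipend 0.0478 0.1084
lipback 0.0536 0.096
stripbot 0.0928 0.0911
ring 0.0167 0.0889
ringL 0.0155 0.1012
```

>>> jog_arm(
  linear=[
    [0.03, 0, -0.002],
    [0.06, 0, -0.002],
    [0.085, 0, -0.002],
    [0.085, 0, -0.002],
  ],
  dr=[
    [0, 0, 0],
    [0, 0, 0],
    [0, 0, 0],
    [0, 0, 0],
  ],
  claw=[1, 1, 1, 1],
)

```text
clock: 9.55
position: [0.6413, -0.0013, 0.0338]
tcp_rot: [-0.0, 0.736, 0.677, 0.0]
ft_force: [0.5, 0.2, -2.2]
gripper_width: 0.187
```

>>> jog_arm(
  linear=[
    [0, -0.03, 0],
    [0, -0.08, 0],
    [0, -0.13, 0],
    [0, -0.18, 0],
    [0, -0.23, 0],
    [0, -0.265, 0],
    [0, -0.28, 0],
    [0, -0.28, 0],
  ],
  dr=[
    [0, 0, 0],
    [0, 0, 0],
    [0, 0, 0],
    [0, 0, 0],
    [0, 0, 0],
    [0, 0, 0],
    [0, 0, 0],
    [0, 0, 0],
  ],
  claw=[1, 1, 1, 1, 1, 1, 1, 1],
)

```text
clock: 10.35
position: [0.5851, 0.0027, 0.0339]
tcp_rot: [-0.0, 0.736, 0.677, 0.0]
ft_force: [1.5, 0.7, -2.0]
gripper_width: 0.19
```

Run:
```python
from h import *
o=robot.observe();print(o["clock"],o["position"],o["tcp_rot"],o["ft_force"],o["ft_torque"])
a=crop("top",None,145,130,245,230,6); cv2.imwrite("pics/t4.png",a)
```

```text
10.35 [0.58510855 0.00273192 0.03390905] [-1.19327709e-04  7.36390688e-01  6.76556531e-01  1.86460674e-07] [ 1.54001776  0.73251828 -2.02494507] [ 0.27331223 -0.16762163 -0.11675517]
```

View pics/t4.png

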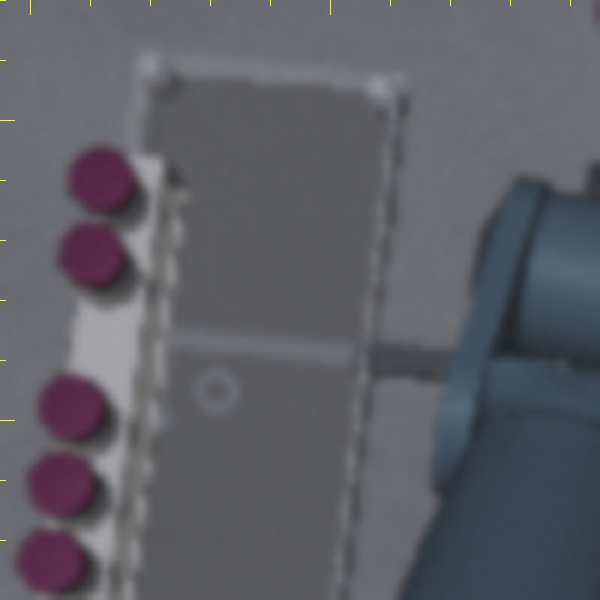

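The ring hasn't moved, and the strip (centre row about 345) lies beside it with the arm behind it. Now I pull it out slowly.

>>> jog_arm(
  linear=[
    [-0.03, 0, 0],
    [-0.06, 0, 0],
    [-0.1, 0, 0],
    [-0.16, 0, 0],
    [-0.22, 0, 0],
    [-0.28, 0, 0],
    [-0.34, 0, 0],
    [-0.4, 0, 0],
  ],
  dr=[
    [0, 0, 0],
    [0, 0, 0],
    [0, 0, 0],
    [0, 0, 0],
    [0, 0, 0],
    [0, 0, 0],
    [0, 0, 0],
    [0, 0, 0],
  ],
  claw=[1, 1, 1, 1, 1, 1, 1, 1],
)

```text
clock: 11.2
position: [0.5786, -0.0783, 0.0338]
tcp_rot: [-0.0, 0.737, 0.676, -0.0]
ft_force: [-0.3, 0.9, -1.8]
gripper_width: 0.19
```

>>> jog_arm(
  linear=[
    [-0.06, 0, 0],
    [-0.13, 0, 0],
    [-0.2, 0, 0],
    [-0.28, 0, 0],
    [-0.36, 0, 0],
    [-0.43, 0, 0],
    [-0.47, 0, 0],
    [-0.49, 0, 0],
  ],
  dr=[
    [0, 0, 0],
    [0, 0, 0],
    [0, 0, 0],
    [0, 0, 0],
    [0, 0, 0],
    [0, 0, 0],
    [0, 0, 0],
    [0, 0, 0],
  ],
  claw=[1, 1, 1, 1, 1, 1, 1, 1],
)

```text
clock: 12.0
position: [0.5704, -0.1757, 0.0338]
tcp_rot: [-0.0, 0.737, 0.676, 0.0]
ft_force: [1.0, 1.2, -1.8]
gripper_width: 0.185
```

Run:
```python
from h import *
o=robot.observe();print(o["clock"],o["position"],o["tcp_rot"],o["ft_force"],o["ft_torque"])
a=crop("top",None,145,130,275,230,6); cv2.imwrite("pics/t5.png",a)
```

```text
12.0 [ 0.57035937 -0.17573948  0.03384679] [-1.47229950e-05  7.36724603e-01  6.76192916e-01  2.04734539e-05] [ 1.02496794  1.15138351 -1.78728701] [ 0.34546329 -0.08902737  0.02599913]
```

View pics/t5.png

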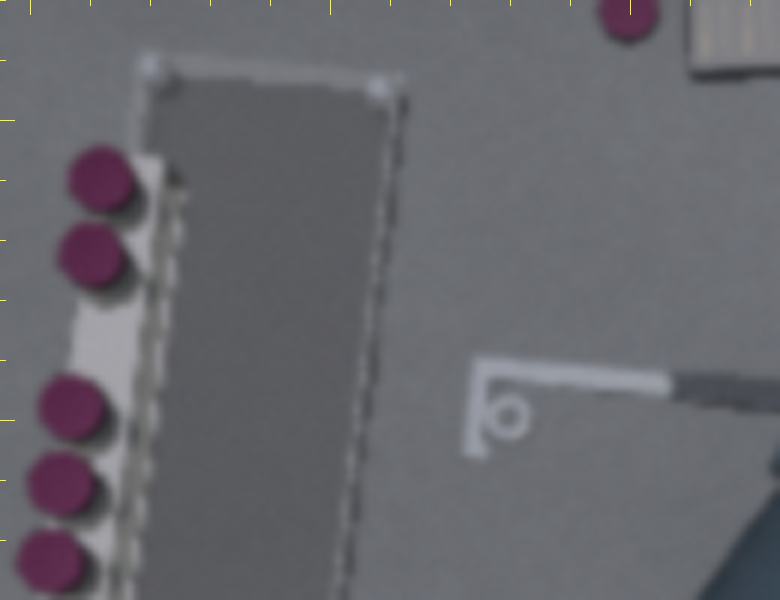

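The ring is out in the open at (508,417), in the pocket and about 75 mm in front of the shelf. I lift the hook off and turn it back towards its rest.

>>> jog_arm(
  linear=[
    [0.01, 0, 0],
    [0.015, 0, -0.02],
    [0.015, 0, -0.08],
    [0.015, 0, -0.22],
    [0.015, 0, -0.42],
    [0.015, 0, -0.6],
    [0.015, 0, -0.6875],
    [0.015, 0, -0.6875],
  ],
  dr=[
    [0, 0, 0],
    [0, 0, 0],
    [0, 0, 0],
    [0, 0, 0],
    [0, 0, 0],
    [0, 0, 0],
    [0, 0, 0],
    [0, 0, 0],
  ],
  claw=[1, 1, 1, 1, 1, 1, 1, 1],
)

```text
clock: 12.85
position: [0.5729, -0.1724, 0.1761]
tcp_rot: [0.004, 0.736, 0.677, 0.001]
ft_force: [0.9, -0.4, -3.6]
gripper_width: 0.19
```

>>> jog_arm(
  linear=[
    [-0.024, -0.008, 0],
    [-0.072, -0.023, 0],
    [-0.145, -0.046, 0],
    [-0.242, -0.076, 0],
    [-0.339, -0.107, 0],
    [-0.411, -0.129, 0],
    [-0.46, -0.144, 0],
    [-0.484, -0.1515, 0],
  ],
  dr=[
    [0, 0, 0.006],
    [0, 0, 0.018],
    [0, 0, 0.035],
    [0, 0, 0.059],
    [0, 0, 0.083],
    [0, 0, 0.1],
    [0, 0, 0.112],
    [0, 0, 0.118],
  ],
  claw=[1, 1, 1, 1, 1, 1, 1, 1],
)

```text
clock: 13.65
position: [0.5308, -0.2658, 0.169]
tcp_rot: [-0.002, 0.932, 0.362, -0.001]
ft_force: [-0.9, 0.2, -2.9]
gripper_width: 0.188
```

Run:
```python
from h import *
o=robot.observe();p=o["position"];q=o["tcp_rot"];h=2*np.arctan2(q[2],q[1])
d=np.array([.4941,-.3573])-p[:2]
print(o["clock"],p,np.degrees(h),"shares",(d@[np.cos(h),np.sin(h)])/.2,(d@[np.sin(h),-np.cos(h)])/.2,o["ft_force"],o["ft_torque"])
```

```text
13.65 [ 0.53075274 -0.26581762  0.16899838] 42.43846016682697 shares -0.4439096964073362 0.2139051692151405 [-0.87537592  0.24333131 -2.90333218] [-0.04192812  0.0039391   0.01237142]
```

>>> jog_arm(
  linear=[
    [-0.022, 0.01, 0],
    [-0.067, 0.031, 0],
    [-0.134, 0.062, 0],
    [-0.223, 0.103, 0],
    [-0.313, 0.145, 0],
    [-0.38, 0.176, 0],
    [-0.425, 0.197, 0],
    [-0.447, 0.207, 0],
  ],
  dr=[
    [0, 0, 0.006],
    [0, 0, 0.018],
    [0, 0, 0.035],
    [0, 0, 0.059],
    [0, 0, 0.083],
    [0, 0, 0.1],
    [0, 0, 0.112],
    [0, 0, 0.1185],
  ],
  claw=[1, 1, 1, 1, 1, 1, 1, 1],
)

```text
clock: 14.45
position: [0.494, -0.3569, 0.1705]
tcp_rot: [-0.0, 1.0, -0.002, -0.001]
ft_force: [1.0, -0.2, -3.0]
gripper_width: 0.191
```

>>> jog_arm(
  linear=[
    [0, 0, 0],
    [0, 0, 0],
    [0, 0, 0],
  ],
  dr=[
    [0, 0, 0],
    [0, 0, 0],
    [0, 0, 0],
  ],
  claw=[1, 1, 1],
)

```text
clock: 14.75
position: [0.4948, -0.356, 0.171]
tcp_rot: [-0.0, 1.0, 0.001, -0.0]
ft_force: [0.2, -0.3, -2.9]
gripper_width: 0.186
```

Run:
```python
from h import *
np.set_printoptions(precision=4,suppress=True)
o=robot.observe();p=o["position"];q=o["tcp_rot"];h=2*np.arctan2(q[2],q[1])
print(o["clock"],p,np.degrees(h),o["ft_force"],o["ft_torque"])
a=crop("top",None,290,125,400,255,4);b=crop("scene",None,160,80,260,230,4)
b=cv2.resize(b,None,fx=520/600,fy=520/600)
cv2.imwrite("pics/t6.png",np.hstack([a,b]))
```

```text
14.75 [ 0.4948 -0.356   0.171 ] 0.06833663213564885 [ 0.2422 -0.3461 -2.9481] [-0.0003  0.0912  0.0534]
```

View pics/t6.png

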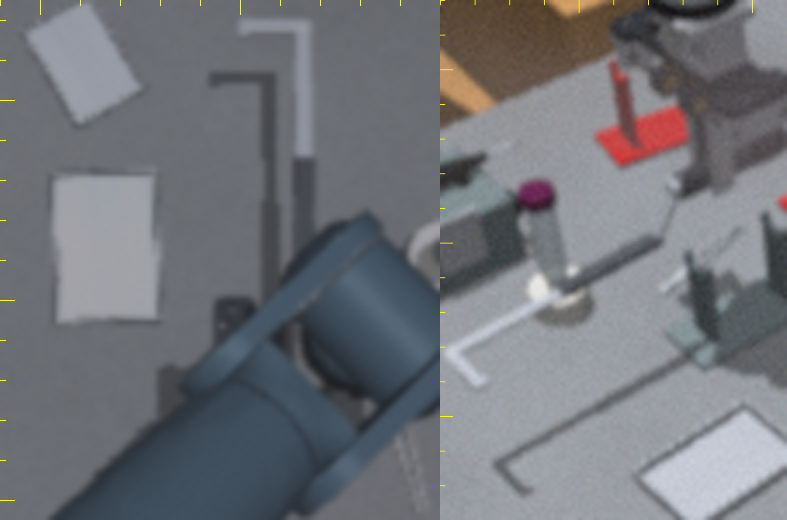

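>>> jog_arm(
  linear=[
    [-0.0035, 0.0065, 0.05],
    [-0.0035, 0.0065, 0.15],
    [-0.0035, 0.0065, 0.25],
    [-0.0035, 0.0065, 0.33],
    [-0.0035, 0.0065, 0.38],
    [-0.0035, 0.0065, 0.41],
    [-0.0035, 0.0065, 0.425],
    [-0.0035, 0.0065, 0.435],
  ],
  dr=[
    [0, 0, 0],
    [0, 0, 0],
    [0, 0, 0],
    [0, 0, 0],
    [0, 0, 0],
    [0, 0, 0],
    [0, 0, 0],
    [0, 0, 0],
  ],
  claw=[1, 1, 1, 1, 1, 1, 1, 1],
)

```text
clock: 15.65
position: [0.4943, -0.3583, 0.0848]
tcp_rot: [0.0, 1.0, 0.0, 0.0]
ft_force: [0.3, 0.0, -1.7]
gripper_width: 0.187
```

>>> jog_arm(
  linear=[
    [0, 0, 0.004],
    [0, 0, 0.008],
    [0, 0, 0.01],
    [0, 0, 0.01],
  ],
  dr=[
    [0, 0, 0],
    [0, 0, 0],
    [0, 0, 0],
    [0, 0, 0],
  ],
  claw=[1, 1, 1, 1],
)

```text
clock: 16.05
position: [0.494, -0.3581, 0.0826]
tcp_rot: [0.0, 1.0, 0.0, 0.0]
ft_force: [0.3, -0.4, -3.4]
gripper_width: 0.188
```

>>> jog_arm(
  linear=[
    [0, 0, 0.004],
    [0, 0, 0.006],
    [0, 0, 0.006],
    [0, 0, 0.006],
  ],
  dr=[
    [0, 0, 0],
    [0, 0, 0],
    [0, 0, 0],
    [0, 0, 0],
  ],
  claw=[1, 1, 1, 1],
)

```text
clock: 16.45
position: [0.4941, -0.3581, 0.0817]
tcp_rot: [0.0, 1.0, 0.0, 0.0]
ft_force: [-1.1, 1.2, 1.8]
gripper_width: 0.186
```

Run:
```python
from h import *
np.set_printoptions(precision=4,suppress=True)
o=robot.observe();print(o["clock"],o["position"],o["ft_force"],o["ft_torque"])
```

```text
16.45 [ 0.4941 -0.3581  0.0817] [-1.0845  1.2281  1.8387] [0.2877 0.2489 0.0298]
```

Seated: the weight is now carried by the rest. I release and rise.

>>> jog_arm(
  linear=[
    [0, 0, 0],
    [0, 0, 0],
    [0, 0, 0],
    [0, 0, 0],
    [0, 0, 0],
  ],
  dr=[
    [0, 0, 0],
    [0, 0, 0],
    [0, 0, 0],
    [0, 0, 0],
    [0, 0, 0],
  ],
  claw=[-0.4, -0.4, -0.4, -0.4, -0.4],
)

```text
clock: 16.95
position: [0.494, -0.358, 0.0811]
tcp_rot: [0.0, 1.0, 0.0, 0.0]
ft_force: [-0.5, -0.6, -0.6]
gripper_width: 0.581
```

>>> jog_arm(
  linear=[
    [0, 0, -0.1],
    [0, 0, -0.25],
    [0, 0, -0.45],
    [0, 0, -0.6],
    [0, 0, -0.6],
  ],
  dr=[
    [0, 0, 0],
    [0, 0, 0],
    [0, 0, 0],
    [0, 0, 0],
    [0, 0, 0],
  ],
  claw=[-0.4, -0.4, -0.4, -0.4, -0.4],
)

```text
clock: 17.45
position: [0.4962, -0.3602, 0.207]
tcp_rot: [0.004, 1.0, 0.0, 0.004]
ft_force: [0.1, 0.5, 0.3]
gripper_width: 0.702
```

Run:
```python
from h import *
np.set_printoptions(precision=4,suppress=True)
o=robot.observe();print(o["clock"],o["position"],o["ft_force"])
im=robot.snapshot("top");cv2.imwrite("pics/raw7.png",im[:,:,::-1])
a=crop("top",None,205,175,250,225,8)
b=crop("scene",None,160,80,320,230,4);b=cv2.resize(b,(427,400))
cv2.imwrite("pics/t7.png",np.hstack([a,b]))
# ring: brightest blob
g=cv2.cvtColor(im,cv2.COLOR_RGB2GRAY).astype(float)[185:212,215:245]
w=np.clip(g-np.median(g)-12,0,None);v,u=np.mgrid[185:212,215:245]
u0,v0=(u*w).sum()/w.sum(),(v*w).sum()/w.sum();print(u0,v0,px2w("top",u0+.5-.5,v0,.005))
```

```text
17.45 [ 0.4962 -0.3602  0.207 ] [0.1144 0.5196 0.2747]
229.42268041237114 199.04123711340208 [0.5664 0.0823 0.005 ]
```

View pics/t7.png

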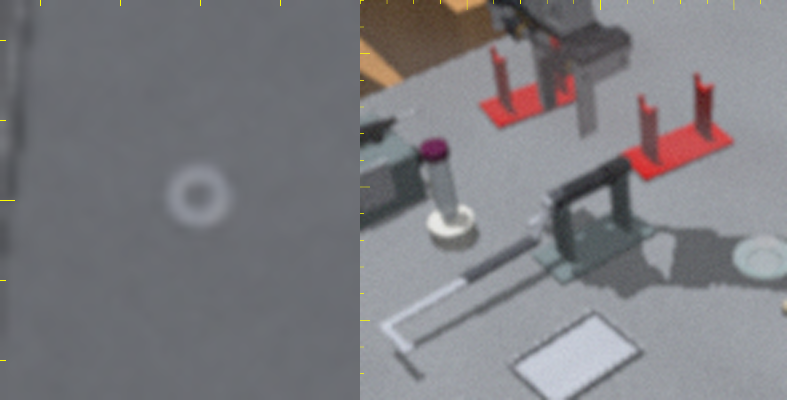

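The hook lies in its rest as before. The ring is at about (229.4,199.0), world (0.566, 0.082), in the open. Next I fetch it.

>>> jog_arm(
  linear=[
    [0.18, -1, 0],
    [0.18, -1, 0],
    [0.18, -1, 0],
    [0.18, -1, 0],
    [0.18, -1, 0],
  ],
  dr=[
    [0, 0, 0],
    [0, 0, 0],
    [0, 0, 0],
    [0, 0, 0],
    [0, 0, 0],
  ],
  claw=[-0.3, -0.3, -0.3, -0.3, -0.3],
)

```text
clock: 18.1
position: [0.5291, -0.1528, 0.1986]
tcp_rot: [-0.002, 1.0, 0.003, -0.002]
ft_force: [-0.1, -0.9, -0.1]
gripper_width: 0.649
```

>>> jog_arm(
  linear=[
    [0.18, -1, 0],
    [0.18, -1, 0],
    [0.18, -1, 0],
    [0.18, -1, 0],
    [0.18, -1, 0],
  ],
  dr=[
    [0, 0, 0],
    [0, 0, 0],
    [0, 0, 0],
    [0, 0, 0],
    [0, 0, 0],
  ],
  claw=[-0.3, -0.3, -0.3, -0.3, -0.3],
)

```text
clock: 18.6
position: [0.5652, 0.046, 0.1992]
tcp_rot: [-0.001, 1.0, 0.003, -0.002]
ft_force: [-0.6, -0.9, 0.2]
gripper_width: 0.648
```

>>> jog_arm(
  linear=[
    [0, -0.2, 0],
    [0, -0.2, 0.25],
    [0, -0.2, 0.5],
    [0, -0.2, 0.65],
    [0, -0.2, 0.75],
    [0, -0.2, 0.8],
    [0, -0.2, 0.8],
    [0, -0.2, 0.8],
  ],
  dr=[
    [0, 0, 0],
    [0, 0, 0],
    [0, 0, 0],
    [0, 0, 0],
    [0, 0, 0],
    [0, 0, 0],
    [0, 0, 0],
    [0, 0, 0],
  ],
  claw=[-0.3, -0.3, -0.3, -0.3, -0.3, -0.3, -0.3, -0.3],
)

```text
clock: 19.4
position: [0.5665, 0.0814, 0.0417]
tcp_rot: [0.0, 1.0, -0.0, 0.0]
ft_force: [0.4, 0.6, -0.6]
gripper_width: 0.648
```

Run:
```python
from h import *
np.set_printoptions(precision=4,suppress=True)
o=robot.observe();print(o["clock"],o["position"],o["tcp_rot"],o["ft_force"])
a=crop("scene",None,300,140,420,280,4)
for d in(-.014,.014):
    u,v=w2px("scene",[.566,.082+d,.003]);cv2.circle(a,(int((u-300)*4),int((v-140)*4)),3,(0,0,255),1)
cv2.imwrite("pics/s8.png",a)
```

```text
19.4 [0.5665 0.0814 0.0417] [ 0.0001  1.     -0.0003  0.0004] [ 0.3998  0.5788 -0.636 ]
```

View pics/s8.png

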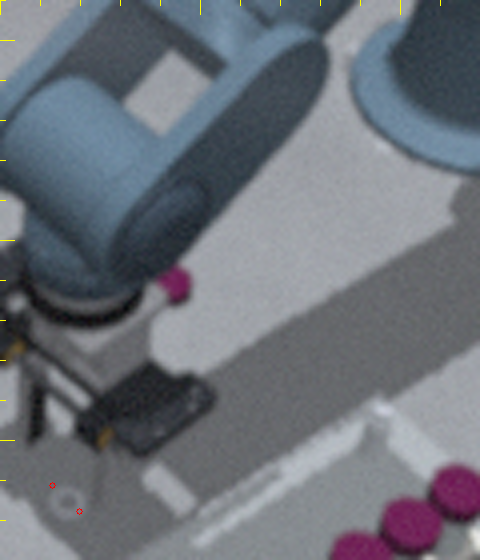

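The ring lies at crop (68,502), between the fingers and within about 2 mm of the prediction. I descend and grip.

>>> jog_arm(
  linear=[
    [0, 0, 0.05],
    [0, 0, 0.1],
    [0, 0, 0.15],
    [0, 0, 0.18],
    [0, 0, 0.19],
    [0, 0, 0.19],
    [0, 0, 0.19],
  ],
  dr=[
    [0, 0, 0],
    [0, 0, 0],
    [0, 0, 0],
    [0, 0, 0],
    [0, 0, 0],
    [0, 0, 0],
    [0, 0, 0],
  ],
  claw=[-0.3, -0.3, -0.3, -0.3, -0.3, -0.3, -0.3],
)

```text
clock: 20.15
position: [0.5662, 0.0821, 0.0034]
tcp_rot: [0.0, 1.0, 0.0, 0.0]
ft_force: [1.2, 0.4, -0.2]
gripper_width: 0.651
```

>>> jog_arm(
  linear=[
    [0, 0, 0],
    [0, 0, 0],
    [0, 0, 0],
    [0, 0, 0],
    [0, 0, 0],
    [0, 0, 0],
    [0, 0, 0],
  ],
  dr=[
    [0, 0, 0],
    [0, 0, 0],
    [0, 0, 0],
    [0, 0, 0],
    [0, 0, 0],
    [0, 0, 0],
    [0, 0, 0],
  ],
  claw=[1, 1, 1, 1, 1, 1, 1],
  squeeze=20,
)

```text
clock: 20.85
position: [0.5659, 0.0821, 0.0033]
tcp_rot: [-0.0, 1.0, 0.0, 0.0]
ft_force: [0.3, -0.4, 1.2]
gripper_width: 0.277
```

>>> jog_arm(
  linear=[
    [0, 0, 0],
    [0, 0, 0],
    [0, 0, 0],
  ],
  dr=[
    [0, 0, 0],
    [0, 0, 0],
    [0, 0, 0],
  ],
  claw=[1, 1, 1],
)

```text
clock: 21.15
position: [0.566, 0.0821, 0.0033]
tcp_rot: [-0.0, 1.0, 0.0, 0.0]
ft_force: [0.4, 0.7, 2.4]
gripper_width: 0.275
```

>>> jog_arm(
  linear=[
    [0, 0, -0.03],
    [0, 0, -0.1],
    [0, 0, -0.2],
    [0, 0, -0.35],
    [0, 0, -0.5],
    [0, 0, -0.6],
    [0, 0, -0.6],
  ],
  dr=[
    [0, 0, 0],
    [0, 0, 0],
    [0, 0, 0],
    [0, 0, 0],
    [0, 0, 0],
    [0, 0, 0],
    [0, 0, 0],
  ],
  claw=[1, 1, 1, 1, 1, 1, 1],
)

```text
clock: 21.85
position: [0.5687, 0.0819, 0.1278]
tcp_rot: [0.0, 1.0, 0.0, 0.004]
ft_force: [0.8, 0.6, 0.4]
gripper_width: 0.276
```

Run:
```python
from h import *
np.set_printoptions(precision=4,suppress=True)
o=robot.observe();print(o["clock"],o["position"],o["tcp_rot"],o["ft_force"],o["gripper_width"])
a=crop("scene",None,280,100,400,240,4)
u,v=w2px("scene",[.566,.082,.123]);print((u-280)*4,(v-100)*4)
cv2.imwrite("pics/s9.png",a)
```

```text
21.85 [0.5687 0.0819 0.1278] [0.0002 1.     0.0001 0.0042] [0.7929 0.6106 0.3805] 0.27584344560877644
155.0505750386253 551.6859797243218
```

View pics/s9.png

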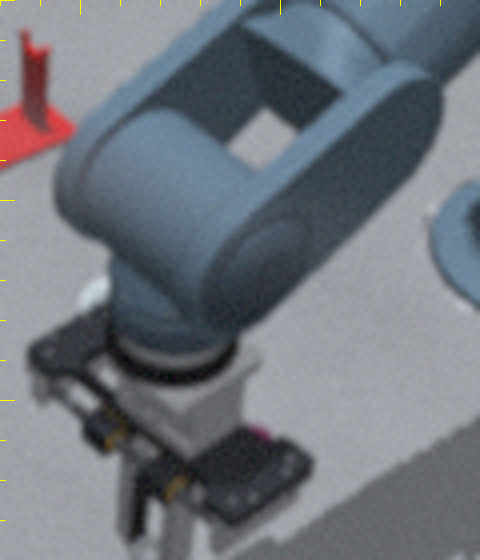

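The fingers stopped at 26 mm with the grip commanded shut, so they hold the ring. I carry it over the tray.

>>> jog_arm(
  linear=[
    [0.02, 0.12, 0],
    [0.05, 0.32, 0],
    [0.08, 0.55, 0],
    [0.11, 0.73, 0],
    [0.11, 0.73, 0],
  ],
  dr=[
    [0, 0, 0],
    [0, 0, 0],
    [0, 0, 0],
    [0, 0, 0],
    [0, 0, 0],
  ],
  claw=[1, 1, 1, 1, 1],
)

```text
clock: 22.4
position: [0.5875, -0.0675, 0.1217]
tcp_rot: [0.0, 1.0, -0.002, -0.001]
ft_force: [-0.3, 0.4, 0.4]
gripper_width: 0.274
```

>>> jog_arm(
  linear=[
    [0.02, 0.12, 0],
    [0.05, 0.32, 0],
    [0.08, 0.55, 0],
    [0.11, 0.73, 0],
    [0.11, 0.73, 0],
    [0.11, 0.73, 0],
    [0.11, 0.73, 0],
  ],
  dr=[
    [0, 0, 0],
    [0, 0, 0],
    [0, 0, 0],
    [0, 0, 0],
    [0, 0, 0],
    [0, 0, 0],
    [0, 0, 0],
  ],
  claw=[1, 1, 1, 1, 1, 1, 1],
)

```text
clock: 23.1
position: [0.6094, -0.208, 0.1221]
tcp_rot: [-0.001, 1.0, 0.001, -0.001]
ft_force: [0.2, -0.0, -0.4]
gripper_width: 0.274
```

>>> jog_arm(
  linear=[
    [0, 0, 0.12],
    [0, 0, 0.28],
    [0, 0, 0.42],
    [0, 0, 0.51],
    [0, 0, 0.55],
    [0, 0, 0.57],
    [0, 0, 0.575],
    [0, 0, 0.575],
  ],
  dr=[
    [0, 0, 0],
    [0, 0, 0],
    [0, 0, 0],
    [0, 0, 0],
    [0, 0, 0],
    [0, 0, 0],
    [0, 0, 0],
    [0, 0, 0],
  ],
  claw=[1, 1, 1, 1, 1, 1, 1, 1],
)

```text
clock: 23.9
position: [0.6108, -0.2103, 0.0094]
tcp_rot: [0.0, 1.0, 0.0, 0.001]
ft_force: [-0.0, 0.7, -0.3]
gripper_width: 0.277
```

Release with a small opening, rise, and swing back towards the start to clear the view.

>>> jog_arm(
  linear=[
    [0, 0, 0.01],
    [0, 0, 0.01],
    [0, 0, 0.01],
    [0, 0, 0.01],
    [0, 0, 0.01],
    [0, 0, 0.01],
  ],
  dr=[
    [0, 0, 0],
    [0, 0, 0],
    [0, 0, 0],
    [0, 0, 0],
    [0, 0, 0],
    [0, 0, 0],
  ],
  claw=[1, 1, 0.2, 0.2, 0.2, 0.2],
)

```text
clock: 24.5
position: [0.61, -0.21, 0.0062]
tcp_rot: [0.0, 1.0, 0.0, 0.0]
ft_force: [-0.5, -0.3, -0.2]
gripper_width: 0.402
```

>>> jog_arm(
  linear=[
    [0, 0, -0.05],
    [0, 0, -0.15],
    [0, 0, -0.35],
    [0, 0, -0.6],
    [0, 0, -0.8],
    [0, 0, -1],
    [0, 0, -1],
  ],
  dr=[
    [0, 0, 0],
    [0, 0, 0],
    [0, 0, 0],
    [0, 0, 0],
    [0, 0, 0],
    [0, 0, 0],
    [0, 0, 0],
  ],
  claw=[0.2, 0.2, 0.2, 0.2, 0.2, 0.2, 0.2],
)

```text
clock: 25.2
position: [0.6134, -0.2117, 0.2151]
tcp_rot: [0.003, 1.0, 0.0, 0.006]
ft_force: [0.7, 0.2, 1.1]
gripper_width: 0.403
```

>>> jog_arm(
  linear=[
    [-0.8, 0.8, -0.2],
    [-0.8, 0.8, -0.2],
    [-0.8, 0.8, -0.2],
    [-0.8, 0.8, -0.2],
    [-0.8, 0.8, -0.2],
    [-0.8, 0.8, -0.2],
  ],
  dr=[
    [0, 0, 0],
    [0, 0, 0],
    [0, 0, 0],
    [0, 0, 0],
    [0, 0, 0],
    [0, 0, 0],
  ],
  claw=[0.2, 0.2, 0.2, 0.2, 0.2, 0.2],
)

```text
clock: 25.8
position: [0.4478, -0.3725, 0.247]
tcp_rot: [0.001, 1.0, -0.002, 0.0]
ft_force: [0.2, 0.4, 0.6]
gripper_width: 0.4
```

Run:
```python
from h import *
np.set_printoptions(precision=4,suppress=True,linewidth=220)
o=robot.observe();print(o["clock"],o["position"],o["ft_force"],o["gripper_width"])
im=np.mean([robot.snapshot("top").astype(float) for _ in range(4)],0).astype(np.uint8)
cv2.imwrite("pics/top9.png",im[:,:,::-1])
g=cv2.cvtColor(im,cv2.COLOR_RGB2GRAY); g0=cv2.cvtColor(cv2.imread("pics/top0.png"),cv2.COLOR_BGR2GRAY)
print(g[178:198:1,304:330:1])
d=cv2.GaussianBlur(cv2.absdiff(g,g0),(3,3),0)>18
n,l,s,c=cv2.connectedComponentsWithStats(d.astype(np.uint8))
for i in range(1,n):
    if s[i,4]>5: print(s[i],c[i])
```

```text
25.8 [ 0.4478 -0.3725  0.247 ] [0.2232 0.4058 0.6151] 0.4000223046097917
[[158 162 163 163 163 163 163 163 163 162 162 163 163 163 163 163 163 163 163 163 163 163 162 151 117 107]
 [158 163 164 164 164 163 163 163 163 162 162 162 163 162 163 163 163 163 163 163 163 163 162 151 117 108]
 [158 162 164 164 164 164 163 163 162 162 162 163 163 163 163 163 163 163 163 163 163 163 162 150 118 110]
 [158 162 163 164 164 164 163 163 163 163 163 162 162 162 162 163 163 163 164 163 163 163 162 150 118 116]
 [159 163 164 164 164 164 163 164 163 163 162 157 157 157 157 160 162 163 164 163 163 163 162 150 119 120]
 [158 163 164 164 164 164 163 163 163 162 158 148 148 146 146 155 161 163 164 163 163 163 162 151 121 120]
 [154 162 163 164 164 164 163 163 163 160 154 150 148 147 148 152 156 161 164 163 163 163 162 153 129 125]
 [151 161 164 164 164 164 164 164 161 155 152 149 145 146 148 150 151 158 163 163 162 163 162 156 140 135]
 [148 159 163 164 164 164 164 162 158 154 151 146 151 151 140 145 147 156 163 163 163 163 163 157 146 140]
 [137 154 162 164 164 164 164 161 153 150 149 146 154 153 136 14
[... 963 characters left out ...]
3 163 163 164 163 163 163 163 163 154 127]
 [129 154 162 163 164 164 163 163 164 164 163 163 163 163 163 163 163 163 163 163 162 163 163 162 154 125]]
[360 154   1  14  14] [360.  160.5]
[  132   191   383   229 29271] [323.5631 317.195 ]
[357 219   6  10  43] [359.8372 224.0233]
[361 230   7  11  54] [363.5185 234.9444]
[239 296  33  38 463] [255.7927 316.0497]
[263 299  27  37 219] [282.4201 320.6301]
[238 336  19   6  47] [246.0638 338.234 ]
[240 343   4  18  41] [241.5854 351.6829]
[237 361   4   8  24] [238.3333 365.3333]
[220 368   2   4   6] [220.3333 369.5   ]
[234 384  12  25 119] [239.6218 395.3109]
[222 396   7  14  69] [224.5507 402.6232]
[259 409  18  11  56] [269.3214 412.7857]
```

The ring shows in the tray at (317,187), and the tray hasn't moved. I'll move clear so the hook can be compared unobstructed.

>>> jog_arm(
  linear=[
    [-0.9, 1, 0],
    [-0.9, 1, 0],
    [-0.9, 1, 0],
    [-0.9, 1, 0],
    [-0.9, 1, 0],
    [-0.9, 1, 0],
    [-0.9, 1, 0],
  ],
  dr=[
    [0, 0, 0],
    [0, 0, 0],
    [0, 0, 0],
    [0, 0, 0],
    [0, 0, 0],
    [0, 0, 0],
    [0, 0, 0],
  ],
  claw=[0.2, 0.2, 0.2, 0.2, 0.2, 0.2, 0.2],
)

```text
clock: 26.7
position: [0.2694, -0.5707, 0.2453]
tcp_rot: [-0.001, 1.0, -0.001, -0.0]
ft_force: [-0.3, -0.6, 0.1]
gripper_width: 0.399
```

Run:
```python
from h import *
o=robot.observe();print(o["clock"],o["position"],o["ft_force"])
for n in("top","scene"):
    g=cv2.cvtColor(robot.snapshot(n),cv2.COLOR_RGB2GRAY); g0=cv2.cvtColor(cv2.imread(f"pics/{n}0.png"),cv2.COLOR_BGR2GRAY)
    d=cv2.GaussianBlur(cv2.absdiff(g,g0),(3,3),0)>14
    k,l,s,c=cv2.connectedComponentsWithStats(d.astype(np.uint8));print(n)
    for i in range(1,k):
        if s[i,4]>5: print(s[i],c[i].round(1))
    if n=="top":
        r=lambda a,b,w:cv2.phaseCorrelate(g0[b:b+w[1],a:a+w[0]].astype(float),g[b:b+w[1],a:a+w[0]].astype(float))
        print("strip/tip",r(340,130,(32,40)),"handle",r(350,205,(22,40)),"tray-corners",r(296,160,(14,50)),r(322,160,(14,50)))
```

```text
26.7 [ 0.26943036 -0.57071644  0.24532909] [-0.27827409 -0.62283807  0.1108564 ]
top
[359 141   3  28  60] [359.9 156.1]
[315 184   5   5  13] [317.5 185.9]
[367 230   2   7  12] [367.6 233. ]
[456 267  53  51 781] [484.7 282.7]
[ 216  277  299  140 8946] [323.5 332.4]
[219 279  29   8  97] [234.  282.4]
[205 289   8   7  28] [208.3 291.7]
[481 289   9  11  37] [484.6 293.1]
[199 296  20  74 309] [207.8 328.1]
[363 296  80  23 422] [406.8 307.9]
[471 297   8  18  50] [474.7 304.5]
[446 300  10  10  54] [451.  303.2]
[291 307  81  26 294] [331.1 319.8]
[345 318  17   6  45] [352.6 320.7]
[446 321   9   8  37] [449.4 325.3]
[317 323  26  34 161] [331.7 334.5]
[296 334   7   2  11] [299.2 334.5]
[289 339   3   6  10] [289.8 341.3]
strip/tip ((0.9988998521501546, 0.18229424115518), 1.0412518734130016) handle ((0.4007654242870693, -0.006032211186798975), 0.9887475829193146) tray-corners ((0.4379836555181953, 0.13863716235782775), 0.9997454637182032) ((0.4729452692455478, 0.04008482979952532), 0.983546247705135)
scene
[ 225    0   54   69 1319] [253.1  27.7]
[ 291    0  153  159 2972] [391
[... 423 characters left out ...]
 19] [423.8  80. ]
[407  95   3   3   6] [408.   95.8]
[243 106  18  12 116] [251.3 111.2]
[261 106  25  13 156] [273.4 110.8]
[271 120  15   8  68] [279.4 123.5]
[251 122  15  10  91] [258.2 126.9]
[271 129 109  71 770] [340.7 166.3]
[231 146  13   7  28] [237.1 148.6]
[239 150  12   8  38] [244.1 153.5]
[416 152   3   5  12] [417.1 153.8]
[247 165   8   5  11] [250.4 167.3]
[218 174   5   4  11] [220.2 175.4]
[212 178   4   3   8] [213.8 179.1]
[205 182   5   3   8] [207.2 183. ]
[219 182   8   5  12] [222.7 184.2]
[406 183  26  39 197] [417.8 205. ]
[212 188   5   3   7] [214. 189.]
[191 198  12   8  21] [196.8 201.5]
[373 206   4   4   9] [374.9 207.1]
[237 211   9   7  48] [241.1 214.5]
```

Nothing else on the bench has changed: every other difference between the pictures is the arm or its shadow. The tray and handle match the start within measurement, and the hook tip has shifted about 2 mm sideways. I hand the job in.

```bash
python3 -c "
from cell import robot
print(robot.sign_off(), robot.observe()['clock'])"
```

```text
the job is handed in; nothing more can be done
the job is handed in; nothing more can be done
```

The ring is in the larger steel tray and the hook is back on the grey-green rest. I handed the job in at about 27 s of the 72 s allowed.

- **Retrieval:** I slid the hook in with its tip on the bench at roughly 1–2 N and moved it sideways behind the ring. I then dragged the ring about 75 mm clear of the shelf and laid the hook down before picking the ring up. The highest wrist-force reading between moves was about 6 N.
- **Last checks:** A top-camera comparison with the start shows the ring at (317,187), near the middle of the tray. The tray and the hook's handle did not measurably move, and no bystander shows a change.
- **Small disagreements:** The hook's tip sits about 2 mm sideways of where it started, a slight turn within the rest's play. The gripper read about 26 mm on the 28 mm ring, but it held until I released it.
- **Not checked by eye:** I had used all 12 picture views by the time the ring was lifted. The final checks are image measurements only.

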